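# Hold the immersion probe upright in the beaker

## Task

Pick the immersion probe out of the slanted stand (of the three tools it is the one whose grip is both thick and long), turn it upright with its tip down, and lower the tip into the middle of the empty beaker, clearly below the rim but hanging clear of the bottom and the walls. Finish still holding it there, still and upright, ready for the sample to be poured in. Do not knock the beaker, and leave the other two tools in the stand and the small things on the bench where they are.

Things in the scene. Friction and masses are not known exactly. Their poses are not given: they have to be found in the camera images.
- probe: immersion probe, 90 g: round grey grip, 24 mm across, 6 to 62 mm above the origin, domed top to 72 mm; under the grip a steel collar 20 mm across, 6 mm thick, then a steel stem 8 mm across, 110 mm long. Origin: on the axis, underside of the collar, at rest on the stand's upper plate. z: along the probe from tip to grip. Starts in any of the stand's three holes, leaning with them
- probe_grip (a point): point on the probe's axis in the middle of its grip, 38 mm above the probe's origin along its z
- probe_tip (a point): end of the probe's stem, 110 mm below the probe's origin along its axis
- stand: fixed tool stand of grey and bare metal: base 150 x 224 x 8 mm, two slanted plates 200 mm long with a row of three parallel holes leaning 40 degrees. Their upper ends point along (-0.643, 0, 0.766) in the stand's frame; tools come out along that line and are free after 110 mm of travel. Origin: centre of the base's underside
- stand_holes (a point): mouth of the stand's middle hole, on its upper plate, 105 mm above the bench; the other two mouths lie 75 mm to either side along the stand's y. The holes are square, 11.5 mm wide
- thin_rod: another tool in the stand, to be left alone: same stem and collar, slim grip 12 mm in diameter, reaching 72 mm above its collar's underside, which is its origin; z along it from tip to grip
- tamper: another tool in the stand, to be left alone: same stem and collar, short knob 24 mm in diameter reaching only 30 mm above its collar's underside, which is its origin; z along it from tip to grip
- beaker: the empty clear beaker, loose, 120 g, 56 mm across its rim, 50 mm across its body and 68 mm tall, bottom 2 mm thick; inside at least 44 mm across. Origin: centre of its underside, z up
- beaker_rim (a point): centre of the beaker's mouth, level with the rim, 68 mm above its underside
- tape: roll of tape lying flat, 55 mm across, 18 mm tall, bystander; origin under its centre
- stopper: rubber stopper standing on the bench, 25 mm across, 24 mm tall, bystander; origin under its centre
- felt_pen: felt pen lying on the bench, 117 mm long, 14 mm tall, bystander; origin under its centre
- clock: small bench timer, 58 x 68 x 16 mm, bystander; origin under its centre
- dish: flat clear dish, 60 mm across, 12 mm tall, bystander; origin under its centre
Mind the look-alikes: they are no part of the job. What is meant by the beaker is not brown, purple or yellow, and is the smaller of those in its own colour.

How it is judged:
On the way:
1. the probe is drawn out of the stand: held by the fingers, touching nothing of the stand, its tip more than 75 mm above the bench (height (world z) of probe_tip above 0.075 m and contact force between probe and stand below 0.05 N and contact force between probe and the fingers above 0.5 N), for 0.1 s.
At the end, for the whole second after the job is handed in: Probe held at rest in the fingers, upright within 10 degrees, tip within 15 mm of the beaker's middle, 10 mm or more below its rim and 7 mm or more above its underside, touching neither beaker nor stand; beaker upright on the bench, within 30 mm of its start (angle between probe's own z axis and vertical below 0.175 rad and horizontal distance between probe_tip and beaker_rim below 0.015 m and z of probe_tip in the frame of beaker between 0.007 and 0.058 m and contact force between probe and the fingers above 0.5 N and contact force between probe and beaker below 0.05 N and contact force between probe and stand below 0.05 N and linear speed of probe below 0.02 m/s and angular speed of probe below 0.15 rad/s and angle between beaker's own z axis and vertical below 0.1 rad and height (world z) of beaker below 0.005 m and distance of beaker from where it was at the start of the episode below 0.03 m); the arm keeps its last pose, push and grip.
It fails at once if the beaker is tipped by more than 20 degrees or pushed more than 30 mm (angle between beaker's own z axis and vertical above 0.35 rad or distance of beaker from where it was at the start of the episode above 0.03 m).
It fails at once if one of the other two tools is pulled more than 15 mm out of place (distance of any of thin_rod, tamper from where it was at the start of the episode above 0.015 m).
It fails at once if a small thing on the bench is shoved more than 30 mm (distance of any of tape, stopper, felt_pen, clock, dish from where it was at the start of the episode above 0.03 m).
It also fails if it takes over 45 s, if anything falls off the work surface, if the arm or the gripper's body presses on something with over 40 N, if the wrist force passes 120 N, or if a joint passes its speed limit or range.

## Robot

A 7-joint arm with a two-finger parallel gripper is mounted at the origin on a cart in front of the work surface, level with it; the furniture and walls round the work are solid. World frame = base frame: x ahead of the robot, y to its left, z up, the work surface at z = 0. Lengths are in m, angles in rad, forces in N, time in s.
With the tool pointing down it reaches from about 0.425 to 0.925 m from the base axis. Payload 6.8 kg.
Tool frame: the origin (TCP) lies on the centre line of the jaws, within the pads' length; the fingertips stand 25 mm ahead of it and the grasp point (between the pads) lies 6 mm ahead of it; z points along the fingers, y is the direction in which the jaws open and shut (so a half turn about z gives the same grasp; the last joint's range is limited). The gripper opens to 85 mm and grips with 20 to 120 N. Pads are 22 mm wide; open, the fingers measure 114 mm over their backs; the gripper's body (76 mm by 85 mm) begins 54 mm behind the grasp point. The pads swing forward as they close: fully open they stand 13 mm farther back than shut.
Start: joints at [1.141, 0.477, 0.022, 1.555, -0.011, 1.109, -0.083], TCP at [0.213, -0.64, 0.256] pointing down, gripper open.
Joint ranges: [-2.96, 2.96], [-0.34, 2.1], [-1.41, 1.46], [0.24, 2.44], [-1.37, 4.51], [0.17, 1.92], [-2.96, 2.96]. Speed limits (rad/s): [2.39, 2.39, 3.14, 3.14, 3.14, 3.14, 3.14].

## Interface

Orientations are given as a unit quaternion [w, x, y, z].
In Python, from station import status, cams, order, models gives the robot as it stands.
- The arm moves only by the tool move_arm, never from a script. Its argument "steps" is one flat list of numbers, 7 for each row, row after row: the gripper's target within -1 to 1 (fully open at 1, half-way at 0, shut at -1), then the shift along the world's x, y, z in cm, then the turn, a rotation vector about the world's x, y, z in degrees. A call has 1 to 8 rows; each row shifts and turns the commanded pose from where the row before left it; what a row does not reach is not made up. A row lasts 1/10 s, in which the tool goes at most 50 mm and 8.59 degrees, less where a joint would pass 70% of its speed; a pose out of reach is approached as far as the arm can. A call with a gripper value outside its range is refused whole. The fingers move at their own pace and stop on an object; "newtons" is the grip in N (left out, the last holds). Time passes only in rows, so rows that do not move let the fingers close. It gives the time, the measured TCP pose, the force and the opening at its end, in the units of the state.
- status.get_obs(): the state, without advancing time (a new reading comes with each control period).
- cams.read_camera(name): name is "side" or "top" or "wrist"; returns a dict with "pixels" (384x512x3 uint8, red, green, blue), "mtx" (3x3 intrinsics, pixels), "T" (4x4, takes a point from camera to world coordinates); the wrist camera has in their place "T_tool_cam" (4x4, takes a point from camera to tool coordinates, whose origin is the TCP and whose axes are the flange's). Camera axes: x right, y down, z forward; pixel columns grow to the right and rows downward; lengths in m; the calibration is good to about 2 mm. The wrist camera is an equidistant fisheye: a pixel r from the principal point sees the ray r / f radians off the axis. A picture is of the moment at which its call begins: read the wrist's pose just before it. There is no depth.
- order.hand_in(): hands the job in, once; it reports no verdict.
Trained networks look in the newest picture that a camera, given by its name, has taken for a name from the list of things; names that differ only in an ending like _2 or _b are one class to them, and where a whole thing is asked for, a point or a joint stands for the part that bears it (a point fixed in the world has none). Each returns a list of dicts, best first, with "score" (0 to 1); they miss things now and then, are a little off and sometimes report something else, mostly with a low value. They report only what shows in the picture. A call takes as long as a camera call. They do not tell look-alikes from the thing itself.
- models.silhouettes(camera, query): "region" (384x512 bool, what is visible of it) and "box" ([centre column, centre row, width, height] in pixels, round what is visible of it).
- models.place_of(camera, query): "position" ([row, column] in pixels: a listed point, or the origin of a listed thing).
The state is a dict: "t": time; "q": joint angles; "joint_vel": joint speeds; "joint_torque": joint torques, N m; "eef_pos": TCP position; "tool_rot": TCP orientation; "contact_force": force on the tool from outside, world axes, zero at the start; "torque": the same for the moment, N m; "gripper_width": opening from 0.0 (shut) to 1.0 (fully open).
Only numpy, scipy, OpenCV 4.12 (cv2) and the standard library are available. Lean on these libraries where they do the work, as an engineer would, in place of code of your own. Each camera call takes 0.05 s, during which the arm holds its last target.

## Working session

There is one attempt and no reset: what is moved stays moved. The work goes in short steps, Python scripts to look and compute and a tool call to move; the robot and the scene stay as the last step left them, time stands still between calls to the robot, and variables do not carry over. Pictures are saved under pics/ and viewed, and the job is handed in when it is done.

Besides the shell and the picture viewer there is one more tool, called after "Call:" by a JSON object that holds its "name" and its "arguments". move_arm: Moves the arm, as the interface text tells. Its arguments: {"type":"object","properties":{"steps":{"type":"array"},"newtons":{"type":"number"}},"required":["steps"]}

```bash
mkdir -p pics; ls
python3 - <<'E'
from station import status, cams, order, models
import cv2, numpy as np
print(status.get_obs())
for n in ["side","top","wrist"]:
    d=cams.read_camera(n)
    cv2.imwrite(f"pics/{n}0.png",d["pixels"][:,:,::-1])
    print(n,d["mtx"].tolist(),(d["T"] if "T" in d else d["T_tool_cam"]).round(4).tolist())
    if n!="wrist":
        for q in ["probe","thin_rod","tamper","beaker","stand","tape","stopper","felt_pen","clock","dish"]:
            r=models.silhouettes(n,q); print(n,q,[(round(x["score"],2),np.round(x["box"]).tolist()) for x in r][:4])
        for q in ["probe","probe_grip","probe_tip","stand_holes","beaker_rim","beaker","thin_rod","tamper"]:
            r=models.place_of(n,q); print(n,q,[(round(x["score"],2),np.round(x["position"],1).tolist()) for x in r][:4])
E
```

```text
pics
{'t': 0.0, 'q': array([ 1.14088692,  0.47781162,  0.02237837,  1.55646069, -0.011535  ,
        1.1092858 , -0.08313998]), 'joint_vel': array([ 1.06114849e-03, -7.01853547e-05,  9.12697431e-04, -1.66441118e-03,
        7.60249656e-04,  7.83669554e-05, -5.98644929e-04]), 'joint_torque': array([ 7.39846146e-04, -5.96453047e+01,  1.60787232e+00, -2.81203526e+01,
        1.23834264e-02,  9.31803079e-03,  4.00216948e-06]), 'eef_pos': array([ 0.21329358, -0.63983718,  0.25531479]), 'tool_rot': array([-8.94676622e-04,  9.87087808e-01,  1.60177452e-01, -2.07808080e-04]), 'contact_force': array([-0.33847258, -0.16337877,  0.28961039]), 'torque': array([-0.01216951,  0.0761647 ,  0.01961081]), 'gripper_width': 1.001503903856121}
side [[433.21409168545307, 0.0, 259.568036975792], [0.0, 433.21409168545307, 193.09533331359071], [0.0, 0.0, 1.0]] [[0.3324, -0.8414, 0.4262, -0.1266], [-0.9431, -0.292, 0.1592, -0.226], [-0.0095, -0.4548, -0.8905, 1.5167], [0.0, 0.0, 0.0, 1.0]]
side probe []
side thin_rod [(0.53, [211.0, 181.0, 4.0, 4.0])]
side tamper []
side beaker [(0.91, [257.0, 242.0, 20.0, 2
[... 1587 characters left out ...]
.67, [194.5, 197.7])]
top probe_grip [(0.57, [200.6, 204.3])]
top probe_tip []
top stand_holes [(0.97, [194.4, 199.7]), (0.23, [224.4, 135.3])]
top beaker_rim [(0.81, [246.7, 275.1]), (0.76, [245.4, 313.7]), (0.7, [217.9, 302.7]), (0.7, [215.6, 269.2])]
top beaker [(0.92, [243.9, 271.1]), (0.83, [216.5, 299.8]), (0.77, [248.7, 311.9]), (0.6, [214.7, 262.8])]
top thin_rod [(0.73, [195.9, 395.5]), (0.61, [199.8, 175.3])]
top tamper [(0.45, [189.2, 222.4])]
wrist [[297.3186396354542, 0.0, 253.4479079081482], [0.0, 297.3186396354542, 195.63574857327978], [0.0, 0.0, 1.0]] [[-0.0014, -0.962, -0.2732, 0.0698], [1.0, -0.0012, -0.0008, 0.0009], [0.0004, -0.2732, 0.962, -0.1172], [0.0, 0.0, 0.0, 1.0]]
```

Run:
```python
import cv2
a=cv2.imread("pics/side0.png"); b=cv2.imread("pics/top0.png")
cv2.imwrite("pics/side_c.png",cv2.resize(a[150:300,130:400],None,fx=2.9,fy=2.9,interpolation=cv2.INTER_CUBIC))
cv2.imwrite("pics/top_c.png",cv2.resize(b[120:300,140:420],None,fx=2.8,fy=2.8,interpolation=cv2.INTER_CUBIC))
```

```text
(no output)
```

View pics/side0.png

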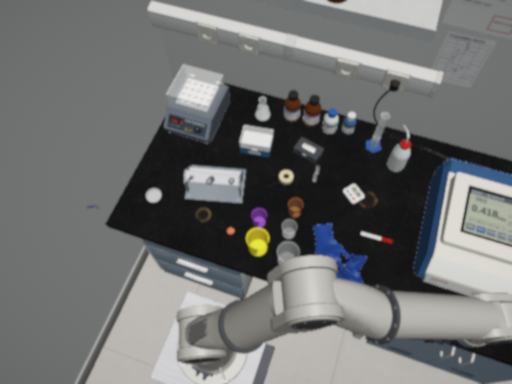

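View pics/wrist0.png

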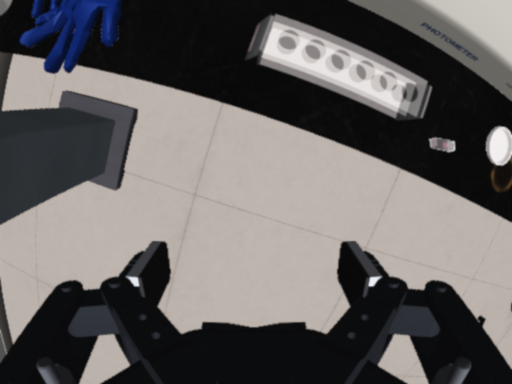

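```bash
true
```

```text
(no output)
```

View pics/side_c.png

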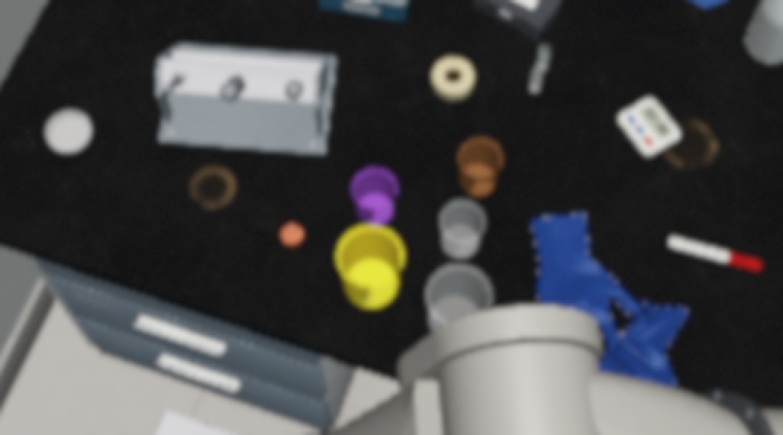

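View pics/top_c.png

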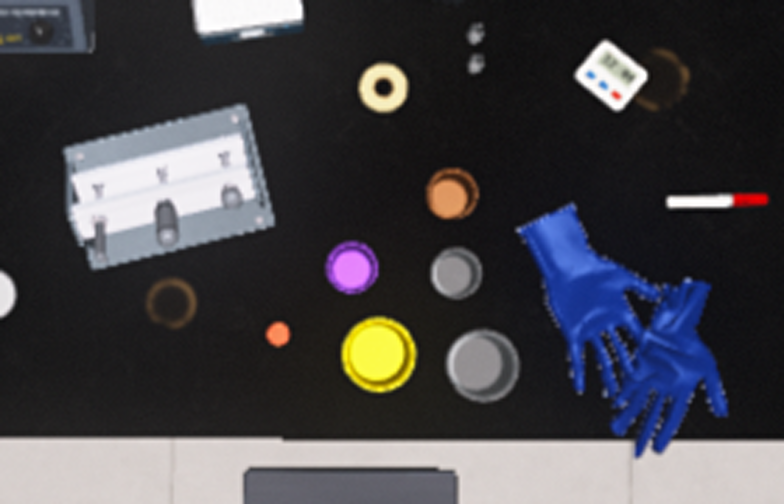

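View pics/top0.png

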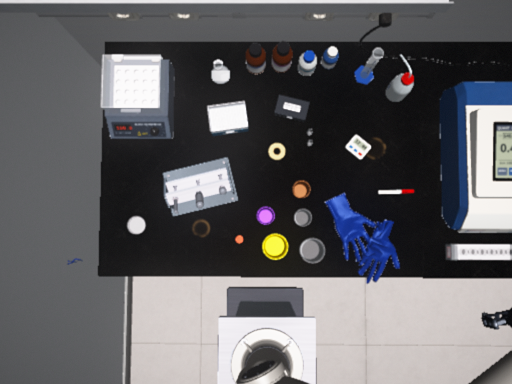

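```bash
cat > h.py <<'E'
import numpy as np, cv2
from station import status, cams, order, models
from scipy.spatial.transform import Rotation as R
def RT(q): return R.from_quat([q[1],q[2],q[3],q[0]])
def ray(d,col,row):
    K=d["mtx"]; T=d["T"]; v=np.array([(col-K[0,2])/K[0,0],(row-K[1,2])/K[1,1],1.]); 
    return T[:3,3],T[:3,:3]@v
def onz(d,col,row,z):
    o,v=ray(d,col,row); return o+v*(z-o[2])/v[2]
def proj(d,P):
    p=np.linalg.inv(d["T"])@np.append(P,1); q=d["mtx"]@p[:3]; return q[:2]/q[2]
def tri(rays):
    A=np.zeros((3,3));b=np.zeros(3)
    for o,v in rays:
        v=v/np.linalg.norm(v);M=np.eye(3)-np.outer(v,v);A+=M;b+=M@o
    return np.linalg.solve(A,b)
def wrist():
    s=status.get_obs(); d=cams.read_camera("wrist")
    T=np.eye(4);T[:3,:3]=RT(s["tool_rot"]).as_matrix();T[:3,3]=s["eef_pos"]
    d["T"]=T@d["T_tool_cam"]; return d,s
def wray(d,col,row):
    K=d["mtx"];x=(col-K[0,2])/K[0,0];y=(row-K[1,2])/K[1,1];r=np.hypot(x,y)
    v=np.array([np.sin(r)*x/max(r,1e-9),np.sin(r)*y/max(r,1e-9),np.cos(r)])
    return d["T"][:3,3],d["T"][:3,:3]@v
def wproj(d,P):
    p=(np.linalg.inv(d["T"])@np.append(P,1))[:3]; th=np.arctan2(np.hypot(p[0],p[1]),p[2]); u=p[:2]/np.hypot(*p[:2])*th
    return u*d["mtx"][0,0]+d["mtx"][:2,2]
E
python3 - <<'E'
from h import *
S=cams.read_camera("side");T=cams.read_camera("top")
c=[(66,150),(245,105),(273,226),(95,268)]
P=[onz(T,x/2.8+140,y/2.8+120,.008)[:2] for x,y in c]
print(np.round(P,4).tolist(), np.mean(P,0)); print([np.linalg.norm(P[i]-P[(i+1)%4]) for i in range(4)])
r=models.silhouettes("top","stand")
m=r[0]["region"].astype(np.uint8)
(cx,cy),wh,a=cv2.minAreaRect(cv2.findNonZero(m)); bp=cv2.boxPoints(((cx,cy),wh,a))
P=[onz(T,x,y,.008)[:2] for x,y in bp];print(np.round(P,4).tolist(),np.mean(P,0))
for P0,z in (((199.7,194.4),.105),):
    print("holes",onz(T,*P0,z), tri([ray(T,*P0),ray(S,214.7,177.7)]))
print("beaker rim",onz(T,302.7,217.9,.068),onz(T,299.8,216.5,0))
print("side",onz(S,288.2,234.1,.0), [onz(S,c,r,.068) for c,r in((288,226),)])
for q in ("beaker",):
  for x in models.silhouettes("top",q)+[None]+models.silhouettes("side",q):
    if x: print(np.round(x["box"],1),x["score"])
print(models.place_of("side","beaker_rim"))
print(status.get_obs()["t"])
E
```

```text
[[0.621, 0.3469], [0.676, 0.1342], [0.5316, 0.0995], [0.4807, 0.3097]] [0.57733035 0.22259081]
[np.float64(0.2197321326247581), np.float64(0.14851924370533798), np.float64(0.21624288225459995), np.float64(0.14515733240979756)]
[[0.6176, 0.3603], [0.6817, 0.1374], [0.5358, 0.0954], [0.4724, 0.3167]] [0.57686457 0.227434  ]
holes [0.54414954 0.21328479 0.105     ] [0.54511553 0.20620599 0.12095412]
beaker rim [ 0.47384183 -0.1111407   0.068     ] [ 0.48071904 -0.10740019  0.        ]
side [ 0.47164994 -0.11366061  0.        ] [array([ 0.47445731, -0.10848604,  0.068     ])]
[275.8 246.5  31.8  28.2] 0.9
[315.6 251.1  25.1  27.5] 0.8
[266.3 215.4  20.4  20.3] 0.8
[304.  216.4  16.3  15.1] 0.67
[303.1 187.2  20.5  19.3] 0.61
[277.4 152.7  15.1  19.4] 0.54
[288.4 253.6  22.1  24.1] 0.87
[260.  219.   13.8  18. ] 0.68
[289.1 230.1  18.9  15.1] 0.62
[257.  242.   22.   25.8] 0.6
[295.  208.1  13.7  17.5] 0.49
[{'position': [235.8, 256.0], 'score': 0.86}, {'position': [213.3, 256.3], 'score': 0.8}, {'position': [206.9, 296.3], 'score': 0.78}, {'position': [247.5, 287.2], 'score': 0.54}, {'position': [228.4, 288.4], 'score': 0.51}]
2.25
```

Call:
{"name": "move_arm", "arguments": {"steps": [0.4, 2.7, 4, 0.7, 0, 0, 0, 0.4, 2.7, 4, 0.7, 0, 0, 0, 0.4, 2.7, 4, 0.7, 0, 0, 0, 0.4, 2.7, 4, 0.7, 0, 0, 0, 0.4, 2.7, 4, 0.7, 0, 0, 0, 0.4, 2.7, 4, 0.7, 0, 0, 0, 0.4, 2.7, 4, 0.7, 0, 0, 0, 0.4, 2.7, 4, 0.7, 0, 0, 0], "newtons": 40}}

```text
t: 3.05
eef_pos: [0.4303, -0.3186, 0.3129]
tool_rot: [0.0, 0.987, 0.16, 0.0]
contact_force: [1.2, -1.2, -0.1]
gripper_width: 0.696
```

Call:
{"name": "move_arm", "arguments": {"steps": [0.4, 0.5, 4.8, 0, 0, 0, 0, 0.4, 0.5, 4.8, 0, 0, 0, 0, 0.4, 0.5, 4.8, 0, 0, 0, 0, 0.4, 0.5, 4.8, 0, 0.7, -2.9, 0, 0.4, 0, 4.8, 0, 1, -3.9, 0, 0.4, 0, 4.8, 0, 1, -3.9, 0, 0.4, -0.5, 4.8, 0, 1, -3.9, -2, 0.4, -0.5, 4.8, 0, 1, -3.9, -2]}}

```text
t: 3.85
eef_pos: [0.4392, 0.0654, 0.3128]
tool_rot: [-0.011, 0.978, 0.123, 0.167]
contact_force: [1.2, 0.1, -0.2]
gripper_width: 0.698
```

Call:
{"name": "move_arm", "arguments": {"steps": [0.4, -0.5, 4.8, 0, 0, 0, 0, 0.4, -0.5, 4.8, 0, 0, 0, 0, 0.4, 0, 0, 0, 0, 0, 0]}}

```text
t: 4.15
eef_pos: [0.4284, 0.1664, 0.3137]
tool_rot: [-0.013, 0.978, 0.128, 0.167]
contact_force: [1.0, -0.8, -0.5]
gripper_width: 0.701
```

Run:
```python
from h import *
d,s=wrist(); print(s); cv2.imwrite("pics/w1.png",d["pixels"][:,:,::-1])
for q in ["probe","probe_grip","stand_holes","thin_rod","tamper"]:
    r=models.place_of("wrist",q); print(q,[(round(x["score"],2),np.round(x["position"],1).tolist()) for x in r][:4])
    for x in r[:2]:
        o,v=wray(d,*x["position"][::-1]); print(q,o+v*(.105-o[2])/v[2])
```

```text
{'t': 4.15, 'q': array([ 0.20715833, -0.08083417, -0.72883179,  2.14045444,  0.07530968,
        0.74298439, -1.88596885]), 'joint_vel': array([ 0.03635673, -0.00155334,  0.12801542,  0.02986527, -0.02494539,
        0.01341655,  0.15392515]), 'joint_torque': array([ -1.18867178, -18.1759429 ,  -0.35892609, -28.58002067,
         0.7060333 ,  -1.27868637,  -1.67305905]), 'eef_pos': array([0.42844971, 0.1663599 , 0.31370066]), 'tool_rot': array([-0.01274321,  0.97750677,  0.12822025,  0.16696616]), 'contact_force': array([ 1.00461314, -0.78518375, -0.51068487]), 'torque': array([-0.12176528,  0.26069022,  0.01129549]), 'gripper_width': 0.7011218082591086}
probe [(0.85, [128.3, 237.9])]
probe [0.54842032 0.21233275 0.105     ]
probe_grip [(0.62, [142.7, 238.2])]
probe_grip [0.53136717 0.20731182 0.105     ]
stand_holes [(0.58, [125.6, 237.9])]
stand_holes [0.55168569 0.21322731 0.105     ]
thin_rod [(0.95, [129.8, 174.9]), (0.58, [130.4, 297.6])]
thin_rod [0.52858595 0.28643128 0.105     ]
thin_rod [0.56486847 0.14273567 0.105     ]
tamper [(0.71, [145.7, 503.5]), (0.7, [128.3, 295.4]), (0.58, [127.1, 237.0]), (0.34, [128.4, 176.8])]
tamper [ 0.65568166 -0.19435345  0.105     ]
tamper [0.56669798 0.14591109 0.105     ]
```

View pics/w1.png

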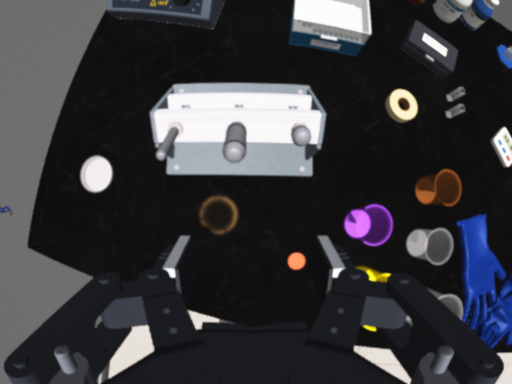

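Call:
{"name": "move_arm", "arguments": {"steps": [0.4, 0.4, 0.7, -2.6, 1.2, -4.8, 0, 0.4, 0.4, 0.7, -2.6, 1.2, -4.8, 0, 0.4, 0.5, 0.7, -2.6, 1.2, -4.8, 0, 0.4, 0, 0, 0, 1.2, -4.8, 0, 0.4, 0, 0, 0, 0, 0, 0]}}

```text
t: 4.95
eef_pos: [0.4419, 0.1681, 0.2494]
tool_rot: [-0.015, 0.948, 0.113, 0.298]
contact_force: [0.8, -0.2, -0.7]
gripper_width: 0.699
```

Run:
```python
from h import *
d,s=wrist(); print(s["t"],s["q"].round(3),s["eef_pos"],s["gripper_width"]); cv2.imwrite("pics/w2.png",d["pixels"][:,:,::-1])
print(RT(s["tool_rot"]).as_matrix().round(3))
c,sn=np.cos(np.radians(14.3)),np.sin(np.radians(14.3))
u=np.array([-.643*c,-.643*sn,.766]);O=np.array([.547,.214,.105])
print("u",u, "axis pts", [wproj(d,O+u*k).round(1).tolist() for k in (0,.006,.038,.062,.072)])
for q in ["probe","probe_grip","stand_holes","thin_rod","tamper"]:
    r=models.place_of("wrist",q); print(q,[(round(x["score"],2),np.round(x["position"][::-1],1).tolist()) for x in r][:4])
    for x in r[:2]:
        o,v=wray(d,*x["position"][::-1]); z=.134 if q=="probe_grip" else .105; print(q,o+v*(z-o[2])/v[2])
im=d["pixels"][:,:,::-1]
cv2.imwrite("pics/w2c.png",cv2.resize(im[20:220,110:370],None,fx=3,fy=3,interpolation=cv2.INTER_CUBIC))
```

```text
4.95 [ 0.231 -0.031 -0.856  2.37   0.789  0.332 -2.659] [0.44193805 0.16808714 0.24941437] 0.6990278965096534
[[ 0.797  0.223  0.561]
 [ 0.205 -0.974  0.096]
 [ 0.568  0.039 -0.822]]
u [-0.62307712 -0.15882037  0.766     ] axis pts [[226.4, 170.9], [226.2, 172.5], [224.7, 182.7], [223.4, 192.0], [222.8, 196.4]]
probe [(0.77, [225.4, 167.7])]
probe [0.55019286 0.21591278 0.105     ]
probe_grip [(0.89, [226.2, 181.7]), (0.72, [227.8, 168.7])]
probe_grip [0.52464859 0.20691832 0.134     ]
probe_grip [0.53747954 0.20876351 0.134     ]
stand_holes [(0.81, [226.8, 168.6])]
stand_holes [0.54954545 0.21424539 0.105     ]
thin_rod [(0.96, [153.1, 170.2])]
thin_rod [0.5301017  0.29035082 0.105     ]
tamper [(0.68, [294.1, 167.7])]
tamper [0.56734236 0.14654381 0.105     ]
```

View pics/w2c.png

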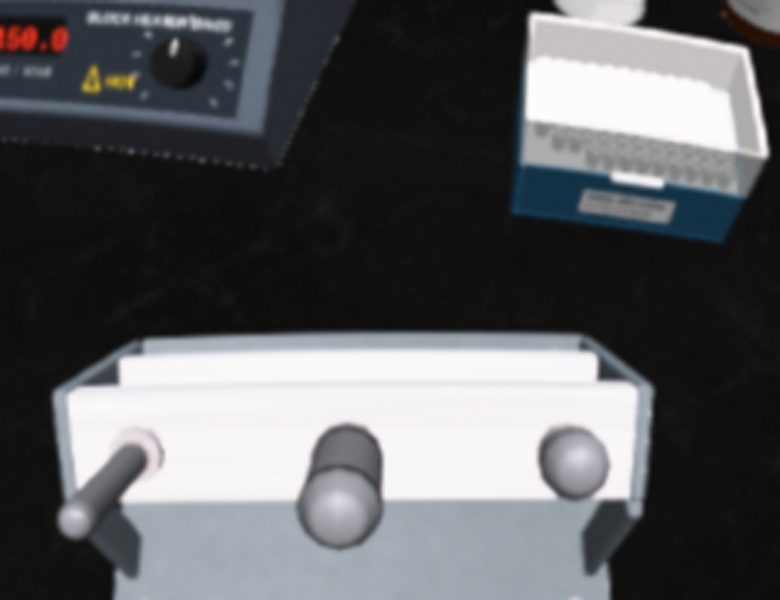

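```bash
cat > plan.py <<'E'
from h import *
import sys
a=np.radians(14.4); c,sn=np.cos(a),np.sin(a)
u=np.array([-.643*c,-.643*sn,.766]);O=np.array([.549,.2145,.105])
def tool(t):
    t=np.radians(t); z=np.array([np.sin(t)*c,np.sin(t)*sn,-np.cos(t)]); y=np.array([sn,-c,0]); return np.stack([np.cross(y,z),y,z],1)
G=O+.038*u
def delta(t,back,trav=0):
    s=status.get_obs(); Rc=RT(s["tool_rot"]).as_matrix(); Rt=tool(t)
    rv=np.degrees(R.from_matrix(Rt@Rc.T).as_rotvec()); p=G+u*trav-Rt[:,2]*(.006+back)
    return p,(p-s["eef_pos"])*100,rv
E
python3 - <<'E'
from plan import *
print(G,u)
for b in (.08,0): print(delta(25,b))
E
```

```text
[0.52533364 0.20842351 0.134108  ] [-0.62279897 -0.1599076   0.766     ]
(array([0.49013032, 0.19938483, 0.21205047]), array([ 4.62500967,  2.92525414, -3.97149634]), array([-0.31125834, 10.03249049,  1.30551574]))
(array([0.52287759, 0.20779291, 0.13954585]), array([  7.89973712,   3.76606125, -11.22195864]), array([-0.31125834, 10.03249049,  1.30551574]))
```

Call:
{"name": "move_arm", "arguments": {"steps": [0.4, 1.5, 1, -1.3, -0.1, 3.3, 0.4, 0.4, 1.5, 1, -1.3, -0.1, 3.3, 0.4, 0.4, 1.6, 0.9, -1.4, -0.1, 3.4, 0.5, 0.4, 0, 0, 0, 0, 0, 0]}}

```text
t: 5.65
eef_pos: [0.4917, 0.1999, 0.2102]
tool_rot: [-0.029, 0.969, 0.122, 0.213]
contact_force: [-0.7, -0.5, -0.2]
gripper_width: 0.704
```

Run:
```python
from plan import *
d,s=wrist(); print(s["t"],s["q"].round(3),s["eef_pos"],s["gripper_width"]); cv2.imwrite("pics/w3.png",d["pixels"][:,:,::-1])
print(RT(s["tool_rot"]).as_matrix().round(3))
print("axis pts", [wproj(d,O+u*k).round(1).tolist() for k in (0,.006,.038,.062,.072)])
for q in ["probe","probe_grip","stand_holes","thin_rod","tamper"]:
    r=models.place_of("wrist",q); print(q,[(round(x["score"],2),np.round(x["position"][::-1],1).tolist()) for x in r][:4])
    for x in r[:1]:
        o,v=wray(d,*x["position"][::-1]); z=.134 if q=="probe_grip" else .105; print(q,o+v*(z-o[2])/v[2])
print(delta(25,0))
im=d["pixels"][:,:,::-1].copy()
cv2.imwrite("pics/w3c.png",cv2.resize(im[120:384,80:420],None,fx=2.2,fy=2.2,interpolation=cv2.INTER_CUBIC))
```

```text
5.65 [ 0.21   0.228 -0.864  2.195  0.728  0.485 -2.527] [0.49172237 0.19987595 0.21023508] 0.7036390884877709
[[ 0.88   0.248  0.406]
 [ 0.223 -0.969  0.108]
 [ 0.42  -0.004 -0.907]]
axis pts [[252.9, 187.2], [252.9, 190.9], [252.7, 213.3], [252.6, 234.2], [252.5, 244.2]]
probe [(0.76, [251.2, 186.6])]
probe [0.54913782 0.21600056 0.105     ]
probe_grip [(0.97, [255.5, 214.5])]
probe_grip [0.52500488 0.20630953 0.134     ]
stand_holes [(0.83, [253.7, 185.5])]
stand_holes [0.55053842 0.21423112 0.105     ]
thin_rod [(0.67, [162.8, 185.5])]
thin_rod [0.53177628 0.28939732 0.105     ]
tamper [(0.85, [341.5, 187.4]), (0.51, [252.2, 186.3])]
tamper [0.56747462 0.14175796 0.105     ]
(array([0.52287759, 0.20779291, 0.13954585]), array([ 3.4312363 ,  0.90346527, -7.19644651]), array([ 0.07503719,  0.07928688, -0.06669512]))
```

View pics/w3c.png

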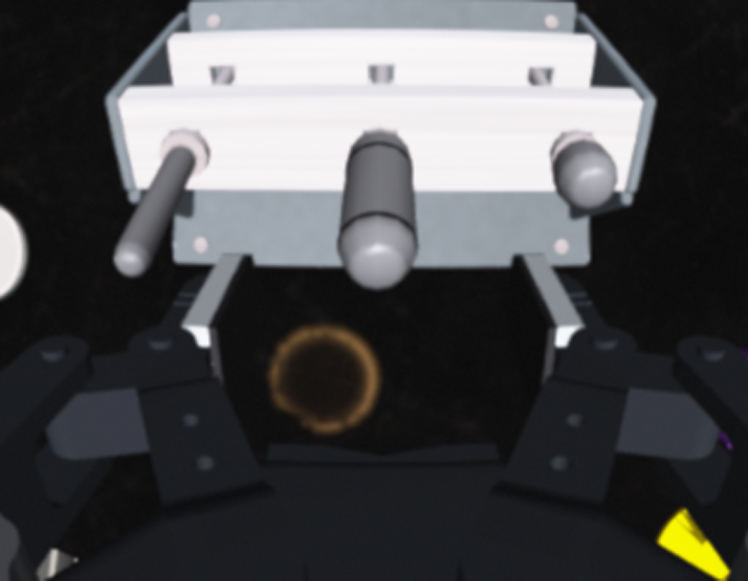

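Call:
{"name": "move_arm", "arguments": {"steps": [0.4, 0.9, 0.2, -1.8, 0, 0, 0, 0.4, 0.8, 0.2, -1.8, 0, 0, 0, 0.4, 0.9, 0.3, -1.8, 0, 0, 0, 0.4, 0.8, 0.2, -1.8, 0, 0, 0, 0.4, 0, 0, 0, 0, 0, 0]}}

```text
t: 6.45
eef_pos: [0.5225, 0.2076, 0.1377]
tool_rot: [-0.027, 0.969, 0.123, 0.214]
contact_force: [-0.3, 0.0, 0.4]
gripper_width: 0.702
```

Run:
```python
from plan import *
d,s=wrist(); print(s["t"],s["q"].round(3),s["eef_pos"],s["gripper_width"],s["contact_force"])
print(delta(25,0))
im=d["pixels"][:,:,::-1].copy()
cv2.imwrite("pics/w4c.png",cv2.resize(im[120:384,80:420],None,fx=2.2,fy=2.2,interpolation=cv2.INTER_CUBIC))
```

```text
6.45 [ 0.019  0.388 -0.673  2.197  1.095  0.418 -2.86 ] [0.52245345 0.20757554 0.13772187] 0.702190391387191 [-0.29850643  0.00389234  0.37892244]
(array([0.52287759, 0.20779291, 0.13954585]), array([ 0.04783713, -0.00989832,  0.07547257]), array([ 0.07251667, -0.04791508, -0.08846219]))
```

View pics/w4c.png

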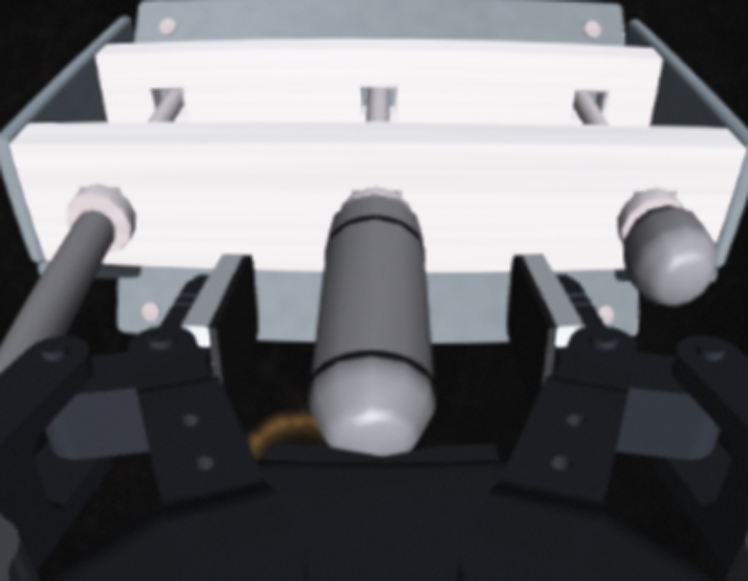

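Call:
{"name": "move_arm", "arguments": {"steps": [-1, 0, 0, 0, 0, 0, 0, -1, 0, 0, 0, 0, 0, 0, -1, 0, 0, 0, 0, 0, 0, -1, 0, 0, 0, 0, 0, 0, -1, 0, 0, 0, 0, 0, 0, -1, 0, 0, 0, 0, 0, 0], "newtons": 60}}

```text
t: 7.1
eef_pos: [0.5232, 0.2081, 0.1403]
tool_rot: [-0.027, 0.968, 0.123, 0.216]
contact_force: [-5.2, -1.7, 7.3]
gripper_width: 0.265
```

Run:
```python
from plan import *
d,s=wrist(); print(s["t"],s["q"].round(3),s["eef_pos"],s["gripper_width"],s["contact_force"],s["torque"])
im=d["pixels"][:,:,::-1].copy()
cv2.imwrite("pics/w5c.png",cv2.resize(im[120:384,80:420],None,fx=2.2,fy=2.2,interpolation=cv2.INTER_CUBIC))
```

```text
7.1 [ 0.022  0.385 -0.677  2.195  1.093  0.419 -2.858] [0.52324508 0.20810646 0.14025194] 0.26460479028215517 [-5.24131135 -1.68730464  7.26539533] [-0.27511232  0.62394317 -0.05797663]
```

View pics/w5c.png

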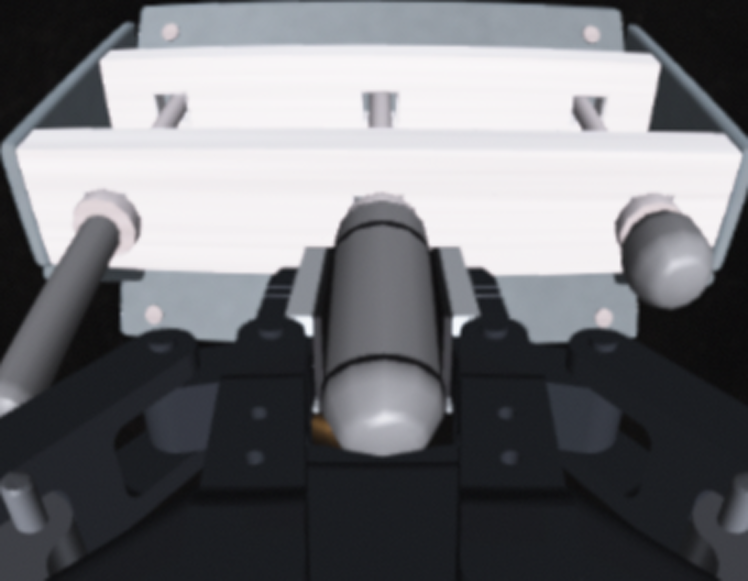

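Call:
{"name": "move_arm", "arguments": {"steps": [-1, -0.62, -0.16, 0.77, 0, 0, 0, -1, -0.62, -0.16, 0.77, 0, 0, 0, -1, -0.62, -0.16, 0.77, 0, 0, 0, -1, -0.62, -0.16, 0.77, 0, 0, 0, -1, -0.62, -0.16, 0.77, 0, 0, 0, -1, -0.62, -0.16, 0.77, 0, 0, 0]}}

```text
t: 7.75
eef_pos: [0.4858, 0.1983, 0.1861]
tool_rot: [-0.027, 0.968, 0.123, 0.215]
contact_force: [0.1, 1.2, -1.0]
gripper_width: 0.269
```

Run:
```python
from plan import *
d,s=wrist(); print(s["t"],s["q"].round(3),s["eef_pos"],s["gripper_width"],s["contact_force"],s["torque"])
e=s["eef_pos"]-np.array([.52325,.2081,.14025]); print("along u",e@u,"off",e-u*(e@u))
im=d["pixels"][:,:,::-1].copy()
cv2.imwrite("pics/w6c.png",cv2.resize(im[120:384,80:420],None,fx=2.2,fy=2.2,interpolation=cv2.INTER_CUBIC))
```

```text
7.75 [ 0.14   0.252 -0.803  2.235  0.852  0.445 -2.657] [0.485813   0.19828457 0.18614466] 0.26880909857708074 [ 0.0752132   1.17789009 -1.03985692] [-0.068474    0.30131895 -0.03773005]
along u 0.0600406010366 off [-4.37796391e-05 -2.14480874e-04 -9.64378051e-05]
```

View pics/w6c.png

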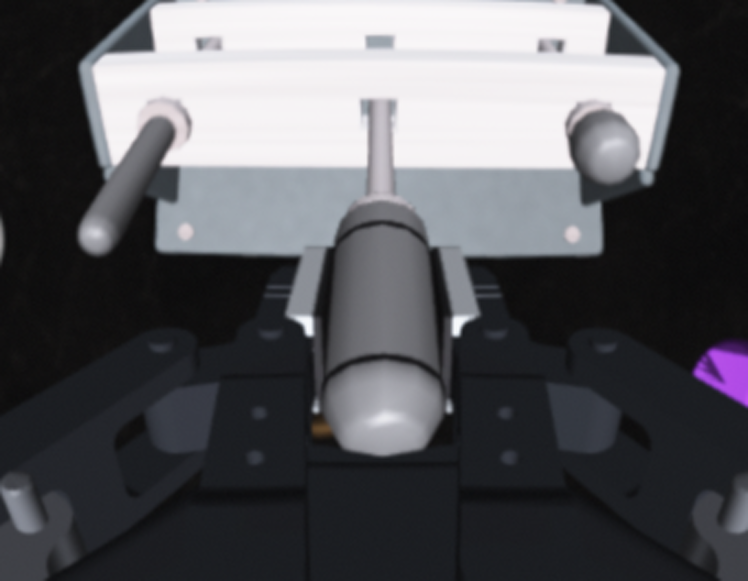

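Held and sliding out cleanly. Continue 7 cm more.

Call:
{"name": "move_arm", "arguments": {"steps": [-1, -0.62, -0.16, 0.77, 0, 0, 0, -1, -0.62, -0.16, 0.77, 0, 0, 0, -1, -0.62, -0.16, 0.77, 0, 0, 0, -1, -0.62, -0.16, 0.77, 0, 0, 0, -1, -0.62, -0.16, 0.77, 0, 0, 0, -1, -0.62, -0.16, 0.77, 0, 0, 0, -1, -0.62, -0.16, 0.77, 0, 0, 0]}}

```text
t: 8.5
eef_pos: [0.4421, 0.187, 0.2394]
tool_rot: [-0.027, 0.969, 0.123, 0.215]
contact_force: [-0.5, -0.0, -0.6]
gripper_width: 0.265
```

Run:
```python
from plan import *
d,s=wrist(); print(s["t"],s["q"].round(3),s["eef_pos"],s["gripper_width"],s["contact_force"],s["torque"])
e=s["eef_pos"]-np.array([.52325,.2081,.14025]); print("along u",e@u,"off",e-u*(e@u))
im=d["pixels"][:,:,::-1].copy()
cv2.imwrite("pics/w7c.png",cv2.resize(im[120:384,80:420],None,fx=2.2,fy=2.2,interpolation=cv2.INTER_CUBIC))
```

```text
8.5 [ 0.33   0.065 -0.959  2.259  0.461  0.476 -2.308] [0.4421118  0.1869511  0.23936846] 0.2648687350308549 [-0.53628642 -0.04197868 -0.56445609] [-0.06064146  0.47824892 -0.0771005 ]
along u 0.12983939454761984 off [-0.00027435 -0.00038659 -0.00033852]
```

View pics/w7c.png

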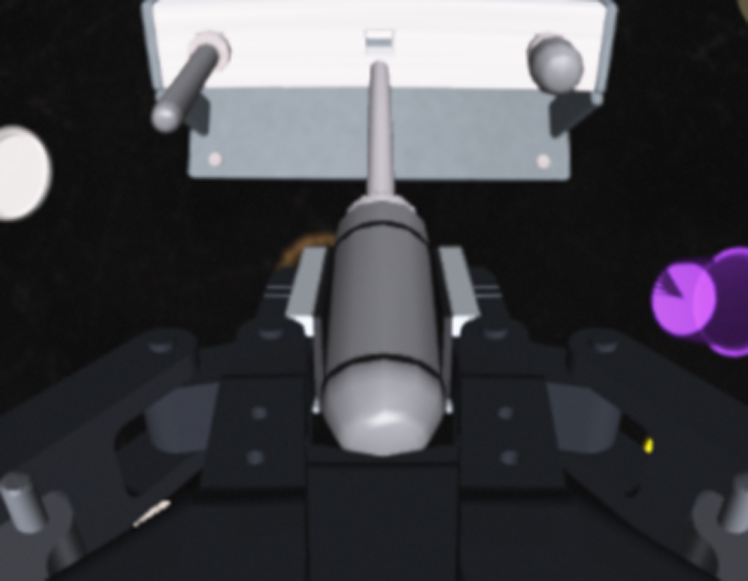

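Call:
{"name": "move_arm", "arguments": {"steps": [-1, 0, 0, 1.5, 0, 0, 0, -1, 0, 0, 1.5, -1.24, 4.84, 0, -1, 0.3, -1, 1, -1.24, 4.84, 0, -1, 0.3, -2, 1, -1.24, 4.84, 0, -1, 0.3, -3, 1, -1.24, 4.84, 0, -1, 0.3, -3, 0.5, -1.24, 4.84, 0, -1, 0.3, -3, 0.5, -1.24, 4.84, 0, -1, 0.3, -3, 0, -1.24, 4.84, 0]}}

```text
t: 9.35
eef_pos: [0.4613, 0.0355, 0.3098]
tool_rot: [0.012, 0.988, 0.125, -0.087]
contact_force: [0.2, 0.1, -0.0]
gripper_width: 0.268
```

Run:
```python
from plan import *
s=status.get_obs(); print(s["t"],s["q"].round(3),s["eef_pos"],s["gripper_width"],s["contact_force"],s["torque"])
M=RT(s["tool_rot"]).as_matrix();print(M.round(3))
# probe axis in tool frame assumed: u in tool(25)
a=tool(25).T@u
gr=np.array([0,0,.006])
ax=M@a; print("axis",ax,"tip",s["eef_pos"]+M@gr-ax*.148)
```

```text
9.35 [ 0.509  0.266 -0.853  1.831  0.191  1.316 -1.729] [0.46132043 0.03554998 0.30981635] 0.268412936478309 [ 0.21483213  0.06585722 -0.04953857] [ 0.0685334  -0.22808891 -0.02974578]
[[ 0.954  0.248 -0.169]
 [ 0.244 -0.969 -0.045]
 [-0.175  0.001 -0.985]]
axis [-0.08370973 -0.02009983  0.99639032] tip [0.4726948  0.03825668 0.15644308]
```

Call:
{"name": "move_arm", "arguments": {"steps": [-1, 0.4, -3.6, 0, -1.24, 4.84, 0, -1, 0.4, -3.6, 0, 0, 0, 0, -1, 0.4, -3.6, 0, 0, 0, 0, -1, 0.2, -3.6, 0, 0, 0, 0, -1, 0, 0, 0, 0, 0, 0, -1, 0, 0, 0, 0, 0, 0]}}

```text
t: 9.95
eef_pos: [0.4745, -0.1077, 0.3086]
tool_rot: [0.016, 0.984, 0.123, -0.129]
contact_force: [-0.8, 0.8, -1.6]
gripper_width: 0.267
```

Run:
```python
from plan import *
d,s=wrist(); print(s["t"],s["q"].round(3),s["eef_pos"],s["gripper_width"],s["contact_force"],s["torque"])
M=RT(s["tool_rot"]).as_matrix()
a=tool(25).T@u; gr=np.array([0,0,.006])
ax=M@a; tip=s["eef_pos"]+M@gr-ax*.148; print("axis",ax,"tip",tip)
print("tip proj",wproj(d,tip),"beaker proj",[wproj(d,[.474,-.110,z]) for z in (0,.068)])
im=d["pixels"][:,:,::-1]; cv2.imwrite("pics/w8.png",im)
S=cams.read_camera("side");T=cams.read_camera("top")
for n,D in (("wrist",d),("side",S),("top",T)):
  for q in ("beaker_rim","beaker","probe_tip","probe_grip"):
    print(n,q,[(round(x["score"],2),np.round(x["position"][::-1],1).tolist()) for x in models.place_of(n,q)][:5])
  P=wproj if n=="wrist" else proj
  print(n,"tip",P(D,tip),"grip",P(D,tip+.148*ax))
a=cv2.resize(S["pixels"][130:300,180:360,::-1],None,fx=2.2,fy=2.2,interpolation=cv2.INTER_CUBIC)
b=cv2.resize(T["pixels"][130:300,180:360,::-1],None,fx=2.2,fy=2.2,interpolation=cv2.INTER_CUBIC)
cv2.imwrite("pics/st8.png",np.hstack([a,b]))
```

```text
9.95 [ 0.66   0.336 -0.762  1.751  0.27   1.416 -1.504] [ 0.47450376 -0.10771328  0.30864798] 0.2671744561920216 [-0.76128301  0.82357977 -1.60795828] [ 0.15127478 -0.28107887 -0.0221694 ]
axis [-2.50397839e-04 -1.39075004e-04  1.00010245e+00] tip [ 0.4730363  -0.10807535  0.15483712]
tip proj [252.71705758 148.44709632] beaker proj [array([254.55691648, 106.97392271]), array([254.72819693, 120.71543474])]
wrist beaker_rim [(0.74, [276.4, 45.9]), (0.72, [258.3, 212.6]), (0.67, [256.6, 121.8]), (0.66, [169.6, 184.1]), (0.59, [160.0, 92.4])]
wrist beaker [(0.86, [175.0, 78.7]), (0.82, [257.0, 107.2]), (0.8, [184.9, 151.3]), (0.66, [273.2, 38.3]), (0.64, [258.6, 177.0])]
wrist probe_tip [(0.74, [248.6, 146.9])]
wrist probe_grip [(0.72, [254.4, 268.5])]
wrist tip [252.71705758 148.44709632] grip [251.91420727 266.65688027]
side beaker_rim [(0.63, [287.7, 250.0])]
side beaker [(0.68, [190.6, 175.7]), (0.48, [286.3, 263.1])]
side probe_tip [(0.47, [212.2, 178.0])]
side probe_grip []
side tip [288.99865449 216.53056376] grip [291.41538342 197.30241428]
top beaker_rim [(0.71, [272.4, 244.5]), (0.61, [300.4, 214.0])]
top beaker [(0.89, [272.7, 244.4]), (0.61, [262.6, 215.5]), (0.45, [310.4, 248.4]), (0.37, [302.8, 216.7])]
top probe_tip []
top probe_grip []
top tip [304.17465229 217.20401066] grip [309.07229865 215.32524685]
```

View pics/w8.png

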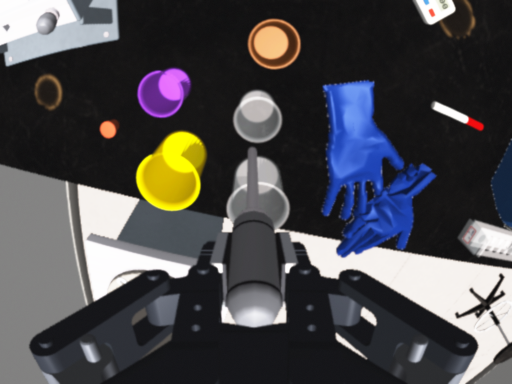

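View pics/st8.png

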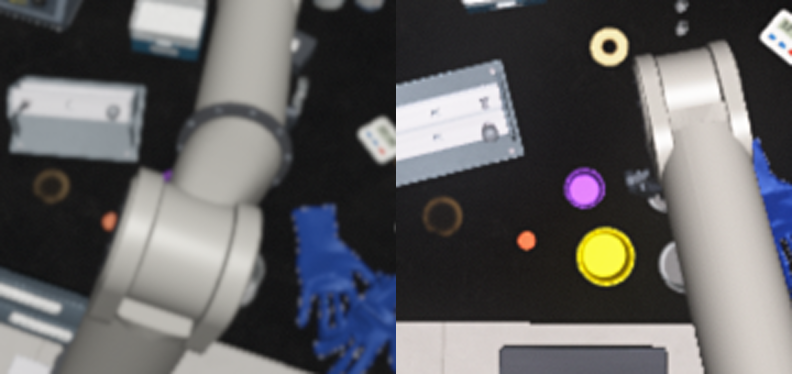

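Run:
```python
from plan import *
d,s=wrist(); im=d["pixels"][:,:,::-1]
cv2.imwrite("pics/w8c.png",cv2.resize(im[70:240,200:320],None,fx=5,fy=3.5*10/7,interpolation=cv2.INTER_CUBIC)[:600])
def on(c,r,z):
    o,v=wray(d,c,r); return (o+v*(z-o[2])/v[2]).round(4)
for c,r,z in ((256.6,121.8,.068),(257,107.2,0),(257.5,118,.068)): print(on(c,r,z))
for x in models.silhouettes("wrist","beaker"):
    print(np.round(x["box"],1),round(x["score"],2))
    if abs(x["box"][0]-257)<6 and abs(x["box"][1]-115)<10: R0=x["region"]; ys,xs=np.nonzero(R0); print(xs.min(),xs.max(),ys.min(),ys.max(), [ (y,xs[ys==y].min(),xs[ys==y].max()) for y in range(ys.min(),ys.max()+1,4)])
# predicted outline
for x,y in ((.474,-.110),(.477,-.1135)):
  Q=[wproj(d,[x+.028*np.cos(t),y+.028*np.sin(t),.068]) for t in np.linspace(0,6.28,60)]; Q=np.array(Q); print(x,y,"rim",Q.min(0).round(1),Q.max(0).round(1))
  Q=np.array([wproj(d,[x+.025*np.cos(t),y+.025*np.sin(t),.0]) for t in np.linspace(0,6.28,60)]); print("bot",Q.min(0).round(1),Q.max(0).round(1))
```

```text
[ 0.4733 -0.1114  0.068 ]
[ 0.4746 -0.1123  0.    ]
[ 0.478  -0.1112  0.068 ]
[175.1 170.5  68.3  82.8] 0.84
[261.9 192.6  61.5  71.8] 0.81
[259.5 117.2  44.8  54.1] 0.77
235 282 90 142 [(90, np.int64(253), np.int64(262)), (94, np.int64(245), np.int64(270)), (98, np.int64(242), np.int64(273)), (102, np.int64(240), np.int64(275)), (106, np.int64(239), np.int64(277)), (110, np.int64(236), np.int64(279)), (114, np.int64(235), np.int64(281)), (118, np.int64(235), np.int64(282)), (122, np.int64(235), np.int64(281)), (126, np.int64(236), np.int64(281)), (130, np.int64(238), np.int64(279)), (134, np.int64(240), np.int64(277)), (138, np.int64(245), np.int64(272)), (142, np.int64(253), np.int64(264))]
[274.8  46.2  48.1  49.5] 0.73
[166.1  90.3  52.5  49.7] 0.65
[457.9 115.5  49.   30.7] 0.24
0.474 -0.11 rim [231.6  97.7] [279.5 143.2]
bot [237.2  89.7] [273.4 124.3]
0.477 -0.1135 rim [235.1  96. ] [283.1 141.6]
bot [240.2  88.2] [276.4 122.9]
```

View pics/w8c.png

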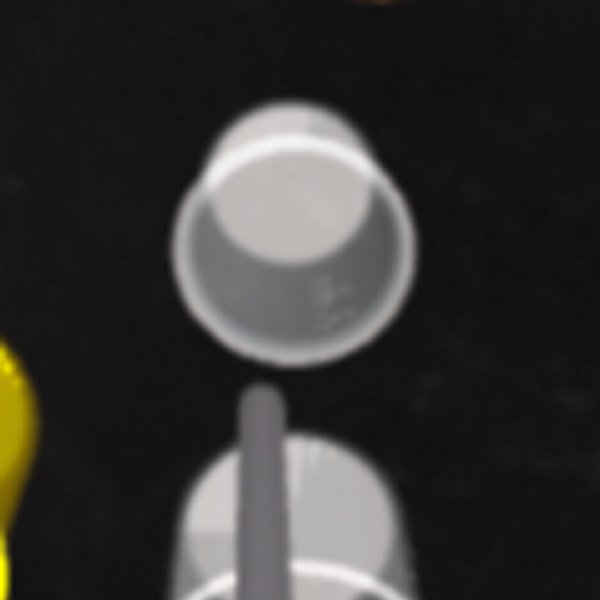

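Call:
{"name": "move_arm", "arguments": {"steps": [-1, 0.2, -0.2, -1, 0, 0, 0, -1, 0.2, -0.3, -1.5, 0, 0, 0, -1, 0, 0, -1.5, 0, 0, 0, -1, 0, 0, -1.5, 0, 0, 0, -1, 0, 0, -1, 0, 0, 0, -1, 0, 0, 0, 0, 0, 0, -1, 0, 0, 0, 0, 0, 0]}}

```text
t: 11.5
eef_pos: [0.4786, -0.1116, 0.244]
tool_rot: [0.016, 0.984, 0.125, -0.129]
contact_force: [0.1, -0.2, -0.3]
gripper_width: 0.262
```

```bash
cat > chk.py <<'E'
from plan import *
import sys
d,s=wrist(); print(s["t"],s["q"].round(3),s["eef_pos"],s["gripper_width"],s["contact_force"],s["torque"])
M=RT(s["tool_rot"]).as_matrix()
a=tool(25).T@u; gr=np.array([0,0,.006])
ax=M@a; tip=s["eef_pos"]+M@gr-ax*.148; print("axis",ax.round(4),"tip",tip)
print("tip proj",wproj(d,tip))
for x,y in ((.4755,-.113),):
  for z,r in ((.068,.028),(0,.025)):
    Q=np.array([wproj(d,[x+r*np.cos(t),y+r*np.sin(t),z]) for t in np.linspace(0,6.28,60)]); print(z,Q.min(0).round(1),Q.max(0).round(1))
im=d["pixels"][:,:,::-1]
cv2.imwrite("pics/%s.png"%sys.argv[1],cv2.resize(im[70:230,180:340],None,fx=3.75,fy=3.75,interpolation=cv2.INTER_CUBIC))
E
python3 chk.py w9
```

```text
11.5 [ 0.639  0.411 -0.743  1.815  0.324  1.3   -1.547] [ 0.47860606 -0.11158783  0.24404249] 0.26202706597672015 [ 0.12979574 -0.1807391  -0.25972704] [ 0.05673796 -0.30697987 -0.03062121]
axis [-3.0000e-04 -1.0000e-03  1.0001e+00] tip [ 0.47714969 -0.11181635  0.09023128]
tip proj [252.71471785 148.4446515 ]
0.068 [224.7 114. ] [282.4 167.8]
0 [232.4 101.3] [274.8 141.5]
```

View pics/w9.png

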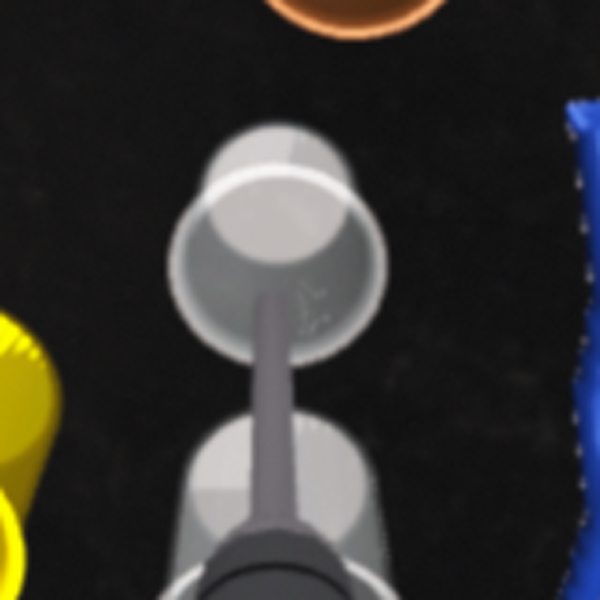

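Call:
{"name": "move_arm", "arguments": {"steps": [-1, 0, -0.1, -0.8, 0, 0, 0, -1, 0, 0, -1, 0, 0, 0, -1, 0, 0, -1, 0, 0, 0, -1, 0, 0, -1, 0, 0, 0, -1, 0, 0, -1, 0, 0, 0, -1, 0, 0, -0.7, 0, 0, 0, -1, 0, 0, 0, 0, 0, 0, -1, 0, 0, 0, 0, 0, 0]}}

```text
t: 12.35
eef_pos: [0.4786, -0.1127, 0.1891]
tool_rot: [0.016, 0.984, 0.125, -0.129]
contact_force: [-0.5, -0.6, -0.3]
gripper_width: 0.266
```

```bash
python3 chk.py w10
```

```text
12.35 [ 0.616  0.477 -0.72   1.865  0.376  1.203 -1.594] [ 0.47861855 -0.11268541  0.18908389] 0.2663229079450568 [-0.50263158 -0.60003964 -0.27672375] [ 0.05890597 -0.27339193 -0.03625864]
axis [-4.0000e-04 -9.0000e-04  1.0001e+00] tip [ 0.47717633 -0.11293049  0.03527257]
tip proj [252.7148719  148.44475039]
0.068 [217.4 132.4] [287.  195.4]
0 [227.8 113.3] [277.2 159.6]
```

View pics/w10.png

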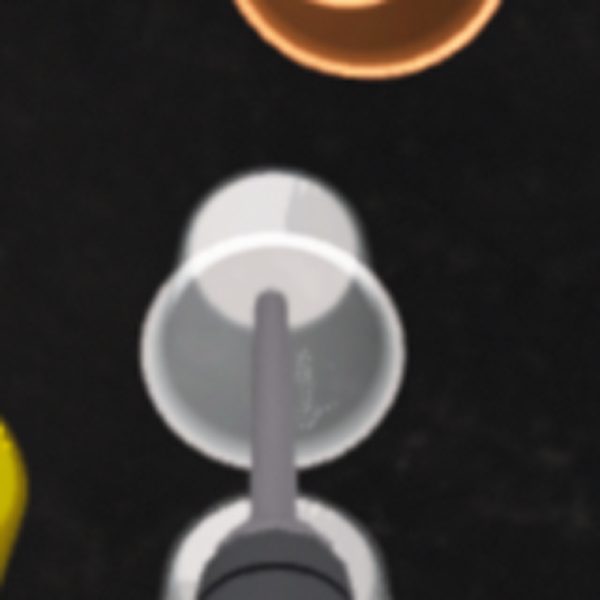

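Call:
{"name": "move_arm", "arguments": {"steps": [-1, 0, 0, 0, 0, 0, 0, -1, 0, 0, 0, 0, 0, 0, -1, 0, 0, 0, 0, 0, 0, -1, 0, 0, 0, 0, 0, 0, -1, 0, 0, 0, 0, 0, 0]}}

```text
t: 12.9
eef_pos: [0.4786, -0.1128, 0.1892]
tool_rot: [0.016, 0.984, 0.125, -0.129]
contact_force: [0.3, -0.1, -0.5]
gripper_width: 0.268
```

```bash
python3 chk.py w11; python3 -c "
from h import *
print(abs(status.get_obs()['joint_vel']).max())
print(order.hand_in())"
```

```text
12.9 [ 0.616  0.477 -0.72   1.866  0.376  1.203 -1.594] [ 0.47856304 -0.1127873   0.18918505] 0.2680622368335179 [ 0.25898804 -0.0817431  -0.54743595] [ 0.09307225 -0.28507661 -0.05247545]
axis [-7.0000e-04 -7.0000e-04  1.0001e+00] tip [ 0.47716256 -0.11307082  0.03537341]
tip proj [252.71505125 148.44483416]
0.068 [217.2 132.3] [286.8 195.3]
0 [227.6 113.2] [277.1 159.5]
0.0017038728072961747
the job is handed in; nothing more can be done
None
```

I drew the probe out of the stand's middle hole along its own line, turned it upright and lowered its tip into the smaller clear beaker. The job was handed in at about 13 s with the probe still held there; no verdict was reported.

**Last checks:**
- **Tip position:** about 35 mm above the bench and roughly 2 mm from the beaker's middle. The wrist picture showed it inside the rim, clear of the walls.
- **Upright:** the computed tilt was below 0.2 degrees. It assumes the probe did not slip in the fingers. The stem's place in the wrist picture agreed to about 2 px.
- **Hold and rest:** the fingers stayed stopped on the grip, contact force was under 1 N, and joint speeds were under 0.002 rad/s.
- **Height:** the tip height comes from the grasp geometry and was not measured directly. I put the uncertainty at about 5 mm, against margins of more than 20 mm up and down.
- **Beaker position:** the arm hid the beaker from the side and top cameras at the end, so only the wrist camera confirmed it. The first top-camera estimate differed from it by about 3 mm, and I used the wrist reading.
- **Other tools and small things:** I did not measure these again at the end. No unexpected contact forces showed at any reading along the way.

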